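Sweep the loose jar caps into the fence

TASK

Three spare black jar caps lie loose on the packing table. Sweep them with the fingers along the table into the three-sided metal fence on the left, through its open side, so that each lies flat and wholly inside. Only push them: do not pick them up, tip them or flick them, and leave everything else where it is.

Things in the scene. Friction and masses are not known exactly. Their poses are not given: they have to be found in the camera images.
- cap_a: one of three identical loose black ribbed jar caps lying flat on the table, 34 mm diameter, 16 mm high, about 15 g, slides on the table; origin at the centre of its underside, so z = 0 on the table
- cap_b: one of three identical loose black ribbed jar caps lying flat on the table, 34 mm diameter, 16 mm high, about 15 g, slides on the table; origin at the centre of its underside, so z = 0 on the table
- cap_c: one of three identical loose black ribbed jar caps lying flat on the table, 34 mm diameter, 16 mm high, about 15 g, slides on the table; origin at the centre of its underside, so z = 0 on the table
- corral: three-sided aluminium fence fixed to the table, with no floor, open towards its own -x (roughly towards the robot's right). Inside 180 mm wide (own y, from -90 to +90) and 120 mm deep (own x, from the open mouth at -60 to the back wall at +60); walls 22 mm high, 8 mm thick; small 3 mm high screw ears stick out to 23 mm beyond the inner face on the outer sides. Origin on the table in the middle of the inside
- corral_mouth (a point): middle of the open mouth of the fence, on the table, 60 mm from the fence's origin along its own -x
- tally_counter: white round hand tally counter with a small ring, 22 mm high, body about 43 mm across, origin under its body; leave alone
- label_roll: white roll of labels lying flat, 68 mm diameter, 26 mm high, origin centre of underside; leave alone
- carton: small black carton lying on its side, 117 mm (own x) x 34 x 34 mm, origin centre of underside; leave alone
- pen: slim white and green pen lying on the table, 145 mm long (own y), 9 mm high, origin at its middle; leave alone
- bottle_brown: small upright brown bottle with a black cap, 27 mm diameter, 74 mm high, origin centre of underside; leave alone
- bottle_black: small upright black bottle, 27 mm diameter, 74 mm high, origin centre of underside; leave alone
Things that resemble listed ones, but are neither listed nor needed, are in the scene too. Leave any green look-alike of the cap_a alone. What is shaped like the cap_b but pink is not meant.

How it is judged:
By the outcome, as a careful person would: the job done as asked, in the order asked, and still so for the second after the job is handed in, with the robot touching nothing.
It also fails if it takes over 61 s, if anything falls off the work surface, if the arm or the gripper's body presses on something with over 40 N, if the wrist force passes 120 N, or if a joint passes its speed limit or range.

ROBOT

A 7-joint arm with a two-finger parallel gripper is mounted at the origin on a cart in front of the work surface, level with it; the furniture and walls round the work are solid. World frame = base frame: x ahead of the robot, y to its left, z up, the work surface at z = 0. Lengths are in m, angles in rad, forces in N, time in s.
With the tool pointing down it reaches from about 0.425 to 0.95 m from the base axis. Payload 4.7 kg.
Tool frame: the origin (TCP) lies at the very end of the fingers, on their centre line; the grasp point (between the pads) lies 19 mm behind it; z points along the fingers, y is the line along which they close (so a half turn about z gives the same grasp; the last joint's range is limited). The gripper opens to 87 mm and grips with 3 to 60 N. Pads are 19 mm wide; open, the fingers measure 117 mm over their backs; the gripper's body (75 mm by 190 mm) begins 51 mm behind the grasp point.
Start: joints at [1.081, 0.469, -0.049, 1.532, 0.024, 1.141, -0.082], TCP at [0.3, -0.605, 0.223] pointing down, gripper open.
Joint ranges: [-2.59, 2.59], [-0.33, 1.99], [-1.39, 1.29], [0.1, 2.45], [-1.04, 4.18], [0.21, 1.99], [-2.66, 2.66]. Speed limits (rad/s): [2.57, 2.57, 3.14, 3.14, 3.14, 3.14, 3.14].

INTERFACE

Orientations are given as a 3x3 rotation matrix whose columns are the frame's x, y, z axes.
In Python, from cell import robot gives the robot as it stands. The module is installed in compiled form; this text tells all that it offers.
- The arm moves only by the tool drive_tool, never from a script. Its argument "rows" is text: rows parted by semicolons, each of 6 numbers parted by spaces: the shift along the tool's x, y, z in m, then the turn, a rotation vector about the tool's x, y, z in rad. A call has 1 to 8 rows; each row is the pose to reach, as a shift and turn from the pose commanded when the call began, along the tool's axes at that moment; what a row does not reach only later rows make up. A row lasts 1/8 s, in which the tool goes at most 62.5 mm and 10.7 degrees, less where a joint would pass 70% of its speed; a pose out of reach is approached as far as the arm can. A call with a gripper value outside its range is refused whole. "grip" is the opening, from 0 (shut) to 1 (fully open), set as the call begins (left out, the last holds). The fingers move at their own pace and stop on an object; "newtons" is the grip in N (left out, the last holds). Time passes only in rows, so rows that repeat a pose let the fingers close. It gives the time, the measured TCP pose, the force, the opening and the grip force at its end, in the units of the state.
- robot.get_obs(): the state, without advancing time (a new reading comes with each control period).
- robot.camera(name): name is "scene" or "top" or "wrist"; returns a dict with "frame" (384x512x3 uint8, red, green, blue), "vfov" (degrees; the focal length in pixels is half the picture's height over the tangent of half this angle, whatever the lens; pixels are square), "cx", "cy" (the principal point, pixels), "extrinsics" (4x4, takes a point from camera to world coordinates); the wrist camera has in their place "tool_from_camera" (4x4, takes a point from camera to tool coordinates, whose origin is the TCP and whose axes are the flange's). Camera axes: x right, y down, z forward; pixel columns grow to the right and rows downward; lengths in m; the calibration is good to about 2 mm. The wrist camera is an equidistant fisheye: a pixel r from the principal point sees the ray r / f radians off the axis. A picture is of the moment at which its call begins: read the wrist's pose just before it. There is no depth.
- robot.sign_off(): hands the job in; it is judged then, once.
The state is a dict: "clock": time; "joint_positions": joint angles; "qvel": joint speeds; "tau": joint torques, N m; "ee_pos": TCP position; "ee_rot": TCP orientation; "ft_force": force on the tool from outside, world axes, zero at the start; "moment": the same for the moment, N m; "width": opening from 0.0 (shut) to 1.0 (fully open); "gripper_force": force on a finger pad.
Only numpy, scipy, OpenCV 4.12 (cv2) and the standard library are available. Lean on these libraries where they do the work, as an engineer would, in place of code of your own. Each camera call takes 0.05 s, during which the arm holds its last target. There are 200 camera calls.

## Working session

There is one attempt and no reset: what is moved stays moved. The work goes in short steps, Python scripts to look and compute and a tool call to move; the robot and the scene stay as the last step left them, time stands still between calls to the robot, and variables do not carry over. Pictures are saved under pics/ and viewed, at most 10 in all, crops included, and the job is handed in when it is done.

Besides the shell and the picture viewer there is one more tool, called after "Emit:" by a JSON object that holds its "name" and its "arguments". drive_tool: Moves the arm, as the interface text tells. Its arguments: {"type":"object","properties":{"rows":{"type":"string"},"grip":{"type":"number"},"newtons":{"type":"number"}},"required":["rows"]}

```bash
mkdir -p pics; cat > h.py <<'E'
import numpy as np,cv2
from cell import robot
def cam(n,fn=None):
    c=robot.camera(n)
    if fn: cv2.imwrite('pics/'+fn,cv2.cvtColor(c['frame'],cv2.COLOR_RGB2BGR))
    return c
def world(c,u,v,z):
    f=c['frame'].shape[0]/2/np.tan(np.radians(c['vfov'])/2)
    E=np.array(c['extrinsics']);d=E[:3,:3]@np.array([(u-c['cx'])/f,(v-c['cy'])/f,1]);o=E[:3,3]
    return o+d*(z-o[2])/d[2]
E
python3 - <<'E'
from h import *
import pickle
o=robot.get_obs();print(o['clock'],o['ee_pos'],o['ee_rot'],o['ft_force'])
for n in('top','scene'):
    c=cam(n,n+'0.png');pickle.dump(c,open(n+'.pkl','wb'));print(c['vfov'],c['cx'],c['cy'],c['extrinsics'])
E
```

```text
0.0 [ 0.29992344 -0.60404991  0.22149341] [[ 8.95659299e-01  4.44739823e-01 -9.54023768e-04]
 [ 4.44740834e-01 -8.95657709e-01  1.69086339e-03]
 [-1.02484457e-04 -1.93873085e-03 -9.99998115e-01]] [0.09242669 0.42990509 0.76467436]
47.41443238672379 257.32139885911954 190.45387952819948 [[ 0.02173327 -0.99145891  0.12859588  0.39122942]
 [-0.99975278 -0.02094841  0.00745291 -0.07281022]
 [-0.00469537 -0.12872607 -0.99166907  1.24181892]
 [ 0.          0.          0.          1.        ]]
46.691580486381774 252.6074588935126 192.4217066908023 [[ 0.47806872 -0.52411836  0.70480511 -0.27637587]
 [-0.8783004  -0.27958503  0.38784098 -0.50623242]
 [-0.00622162 -0.80444525 -0.59399422  0.73420843]
 [ 0.          0.          0.          1.        ]]
```

View pics/top0.png

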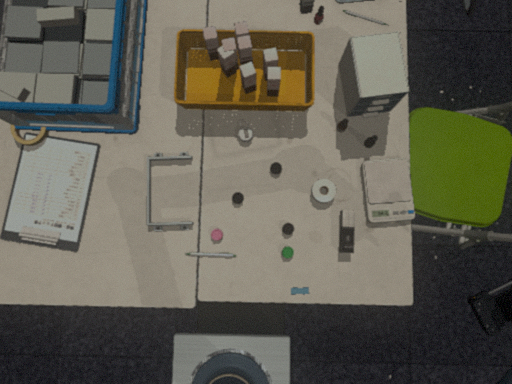

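View pics/scene0.png

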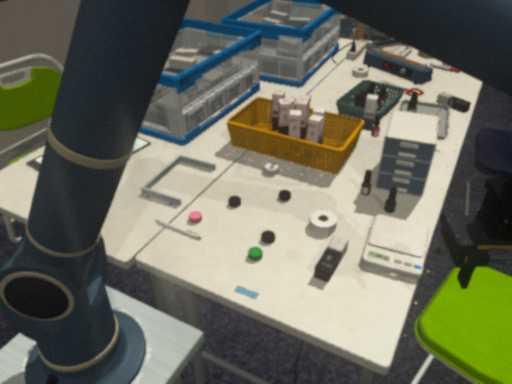

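The top view shows black caps at (276,168), (238,198) and (288,228). Look-alikes are pink (217,235) and green (287,253), plus the dark bottle tops at (342,126) and (369,141). The fence spans (147–192, 153–230) with its mouth facing right. The pen is at (211,254), the tally counter at (246,133), the label roll at (323,190) and the carton at (347,230).

```bash
python3 - <<'E'
from h import *
import pickle
c=pickle.load(open('top.pkl','rb'));F=c['frame']
g=F.max(2).astype(float)
for n,u,v in(('c1',276,168),('c2',238,198),('c3',288,228),('pink',217,235),('green',287,253)):
    p=F[v-11:v+12,u-11:u+12].astype(float); m=(np.abs(p-np.median(p.reshape(-1,3),0)).sum(2)>130)
    ys,xs=np.nonzero(m);print(n,m.sum(),xs.mean()+u-11,ys.mean()+v-11,world(c,xs.mean()+u-11,ys.mean()+v-11,.010).round(3))
for n,u,v,z in(('tally',246,134,.02),('roll',323,190,.026),('penL',187,254,.005),('penR',235,255,.005)): print(n,world(c,u,v,z).round(3))
for u,v in((341,209),(354,209),(340,251),(353,251)):print('carton',world(c,u,v,.034).round(3))
x=cv2.resize(F[140:265,140:300],None,fx=5,fy=4.8,interpolation=cv2.INTER_CUBIC)
x=cv2.resize(F[140:260,140:300],(800,600),interpolation=cv2.INTER_CUBIC)
cv2.imwrite('pics/crop.png',x[:,:,::-1])
E
```

```text
c1 130 275.3615384615385 168.93846153846152 [ 0.614 -0.114  0.01 ]
c2 121 237.30578512396693 198.06611570247935 [ 0.528 -0.007  0.01 ]
c3 128 287.4140625 229.1796875 [ 0.443 -0.15   0.01 ]
pink 15 218.0 239.86666666666667 [0.409 0.044 0.01 ]
green 120 286.90833333333336 252.7 [ 0.378 -0.15   0.01 ]
tally [ 0.712 -0.028  0.02 ]
roll [ 0.554 -0.248  0.026]
penL [0.368 0.13  0.005]
penR [ 0.368 -0.005  0.005]
carton [ 0.501 -0.296  0.034]
carton [ 0.502 -0.332  0.034]
carton [ 0.386 -0.293  0.034]
carton [ 0.387 -0.329  0.034]
```

View pics/crop.png

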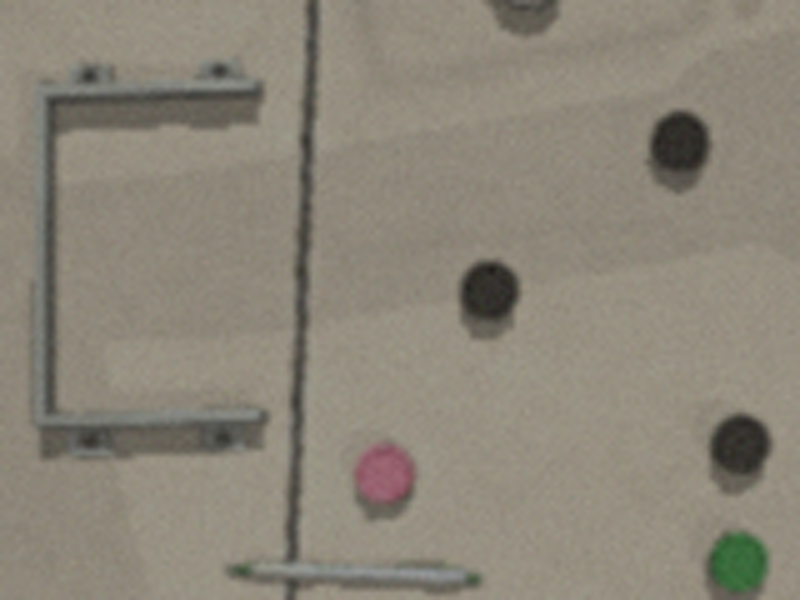

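The crop confirms three black caps at crop (680,142), (490,290) and (740,444), all clear of the pink and green ones. The fence mouth runs along crop x≈262, y 90–415.

```bash
python3 - <<'E'
from h import *
import pickle
c=pickle.load(open('top.pkl','rb'))
for n,u,v,z in(('c1',680,142,.016),('c2',490,290,.016),('c3',740,444,.016),('pink',385,473,.016),('green',738,562,.016),('mouthfar',262,87,.022),('backfar',42,93,.022),('backnear',42,420,.022),('mouthnear',265,414,.022)):
    print(n,world(c,140+u/5-.4,140+v/5-.4,z).round(4))
E
```

```text
c1 [ 0.6157 -0.1142  0.016 ]
c2 [ 0.5287 -0.0084  0.016 ]
c3 [ 0.4451 -0.1505  0.016 ]
pink [0.4246 0.0474 0.016 ]
green [ 0.3797 -0.1503  0.016 ]
mouthfar [0.6414 0.1241 0.022 ]
backfar [0.6353 0.2492 0.022 ]
backnear [0.4498 0.2392 0.022 ]
mouthnear [0.4558 0.1149 0.022 ]
```

```bash
cat >> h.py <<'E'
from scipy.spatial.transform import Rotation as R
def to(x,y,z,yaw,cur=None):
    o=robot.get_obs();p,r=(o['ee_pos'],o['ee_rot']) if cur is None else cur
    a=np.radians(yaw);T=np.array([[np.cos(a),np.sin(a),0],[np.sin(a),-np.cos(a),0],[0,0,-1]])
    print('shift',(r.T@(np.array([x,y,z])-p)).round(4),'turn',R.from_matrix(r.T@T).as_rotvec().round(3))
E
python3 -c "
from h import *
to(.4363,-.1997,.10,80)"
```

```text
shift [ 0.302  -0.3014  0.1221] turn [-0.002 -0.001 -0.935]
```

Emit:
{"name": "drive_tool", "arguments": {"rows": "0.302 -0.301 0.122 0 0 -0.935; 0.302 -0.301 0.122 0 0 -0.935; 0.302 -0.301 0.122 0 0 -0.935; 0.302 -0.301 0.122 0 0 -0.935; 0.302 -0.301 0.122 0 0 -0.935; 0.302 -0.301 0.122 0 0 -0.935; 0.302 -0.301 0.122 0 0 -0.935; 0.302 -0.301 0.122 0 0 -0.935", "grip": 0.2}}

```text
clock: 1.1
ee_pos: [0.4372, -0.1956, 0.0995]
ee_rot: [[0.165, 0.986, -0.002], [0.986, -0.165, 0.003], [0.002, -0.002, -1.0]]
ft_force: [-0.6, -1.2, 0.0]
width: 0.226
gripper_force: 0.0
```

Emit:
{"name": "drive_tool", "arguments": {"rows": "0 0 0 0 0 0; 0 0 0 0 0 0; 0 0 0 0 0 0"}}

```text
clock: 1.48
ee_pos: [0.4365, -0.2023, 0.1008]
ee_rot: [[0.177, 0.984, 0.0], [0.984, -0.177, -0.001], [-0.001, 0.001, -1.0]]
ft_force: [0.6, -0.3, -0.2]
width: 0.201
gripper_force: 0.0
```

```bash
python3 - <<'E'
from h import *
o=robot.get_obs();print(o['clock'],o['ee_pos'],o['width'],o['joint_positions'])
to(.4363,-.1997,.006,80)
c=cam('wrist','w1.png')
E
```

```text
1.475 [ 0.43654037 -0.2023411   0.10079797] 0.2014693093040927 [ 0.6636734   0.338737   -0.38038548  2.08818177  0.18380317  0.74507721
 -0.01075351]
shift [ 0.0026 -0.0008  0.0948] turn [ 0.001  0.001 -0.004]
```

View pics/w1.png

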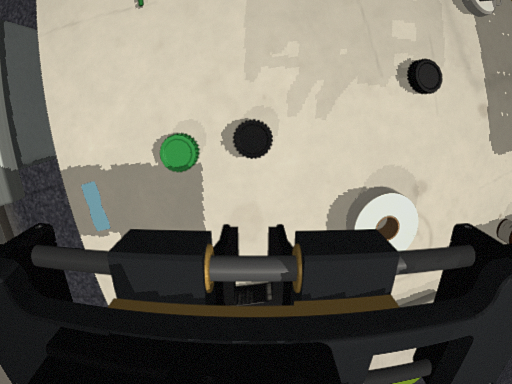

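The wrist view shows the black cap at (253,138), centred between the fingers (u≈237–273). The green cap at (180,152) is off to the side. I'll descend and push.

Emit:
{"name": "drive_tool", "arguments": {"rows": "0.002 0 0.05 0 0 0; 0.002 0 0.08 0 0 0; 0.002 0 0.092 0 0 0; 0.002 0 0.094 0 0 0; 0.002 0 0.094 0 0 0; 0.002 0 0.094 0 0 0"}}

```text
clock: 2.28
ee_pos: [0.438, -0.1991, 0.0076]
ee_rot: [[0.174, 0.985, 0.002], [0.985, -0.174, -0.001], [-0.001, 0.002, -1.0]]
ft_force: [-0.7, 0.1, -0.3]
width: 0.197
gripper_force: 0.0
```

Emit:
{"name": "drive_tool", "arguments": {"rows": "0.008 0 0 0 0 0; 0.016 0 0 0 0 0; 0.024 0 0 0 0 0; 0.034 0 0 0 0 0; 0.046 0 0 0 0 0; 0.058 0 0 0 0 0; 0.07 0 0 0 0 0; 0.082 0 0 0 0 0"}}

```text
clock: 3.28
ee_pos: [0.4517, -0.1171, 0.0065]
ee_rot: [[0.174, 0.985, 0.0], [0.985, -0.174, -0.0], [-0.0, 0.0, -1.0]]
ft_force: [0.6, 0.3, 0.2]
width: 0.201
gripper_force: 0.1
```

```bash
python3 - <<'E'
from h import *
o=robot.get_obs();print(o['clock'],o['ee_pos'])
to(.501,.166,.006,80)
c=cam('wrist','w2.png')
E
```

```text
3.275 [ 0.45165367 -0.1170959   0.00654807]
shift [ 0.2874 -0.0006  0.0005] turn [ 0.  0. -0.]
```

View pics/w2.png

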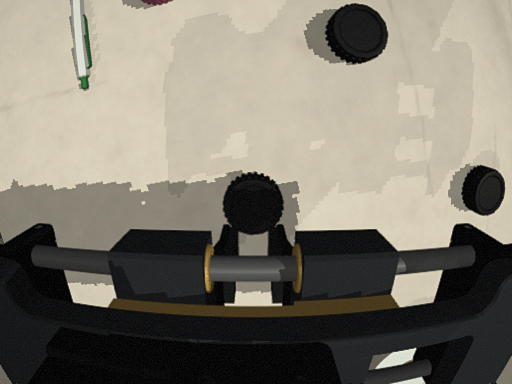

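The cap sits cradled at (253,203) between the fingertips. I'll continue, tapering off at the end.

Emit:
{"name": "drive_tool", "arguments": {"rows": "0.013 0 0 0 0 0; 0.026 0 0 0 0 0; 0.039 0 0 0 0 0; 0.052 0 0 0 0 0; 0.065 0 0 0 0 0; 0.078 0 0 0 0 0; 0.091 0 0 0 0 0; 0.104 0 0 0 0 0"}}

```text
clock: 4.32
ee_pos: [0.4697, -0.0147, 0.0065]
ee_rot: [[0.174, 0.985, 0.0], [0.985, -0.174, -0.0], [-0.0, 0.0, -1.0]]
ft_force: [-0.1, -0.1, 0.4]
width: 0.202
gripper_force: 0.1
```

Emit:
{"name": "drive_tool", "arguments": {"rows": "0.013 0 0 0 0 0; 0.026 0 0 0 0 0; 0.039 0 0 0 0 0; 0.052 0 0 0 0 0; 0.065 0 0 0 0 0; 0.078 0 0 0 0 0; 0.091 0 0 0 0 0; 0.104 0 0 0 0 0"}}

```text
clock: 5.32
ee_pos: [0.4878, 0.0877, 0.0065]
ee_rot: [[0.174, 0.985, 0.0], [0.985, -0.174, -0.0], [-0.0, 0.0, -1.0]]
ft_force: [0.4, 0.9, 0.8]
width: 0.197
gripper_force: 0.1
```

Emit:
{"name": "drive_tool", "arguments": {"rows": "0.013 0 0 0 0 0; 0.026 0 0 0 0 0; 0.039 0 0 0 0 0; 0.051 0 0 0 0 0; 0.062 0 0 0 0 0; 0.07 0 0 0 0 0; 0.076 0 0 0 0 0; 0.079 0 0 0 0 0"}}

```text
clock: 6.32
ee_pos: [0.5015, 0.1648, 0.0065]
ee_rot: [[0.174, 0.985, 0.0], [0.985, -0.174, -0.0], [-0.0, 0.0, -1.0]]
ft_force: [-0.2, -0.9, -0.0]
width: 0.206
gripper_force: 0.1
```

Emit:
{"name": "drive_tool", "arguments": {"rows": "0 0 0 0 0 0; -0.006 0 0 0 0 0; -0.015 0 -0.005 0 0 0; -0.02 0 -0.03 0 0 0; -0.02 0 -0.08 0 0 0; -0.02 0 -0.09 0 0 0"}}

```text
clock: 7.08
ee_pos: [0.4999, 0.1447, 0.0998]
ee_rot: [[0.175, 0.984, 0.006], [0.984, -0.176, 0.001], [0.002, 0.006, -1.0]]
ft_force: [0.4, 0.1, 0.4]
width: 0.194
gripper_force: 0.0
```

```bash
python3 - <<'E'
from h import *
o=robot.get_obs();print(o['clock'],o['ee_pos'])
# c2 -> (.548,.195): dir
import math
yaw=math.degrees(math.atan2(.20,.02));d=np.array([math.cos(math.radians(yaw)),math.sin(math.radians(yaw))]);print(yaw)
s=np.array([.5287,-.0084])-.05*d;print(s)
to(*s,.096,yaw)
c=cam('wrist','w3.png')
E
```

```text
7.075 [0.49989579 0.14467798 0.09975894]
84.28940686250037
[ 0.52372481 -0.05815186]
shift [-0.1955  0.059   0.0036] turn [ 0.006 -0.002 -0.077]
```

View pics/w3.png

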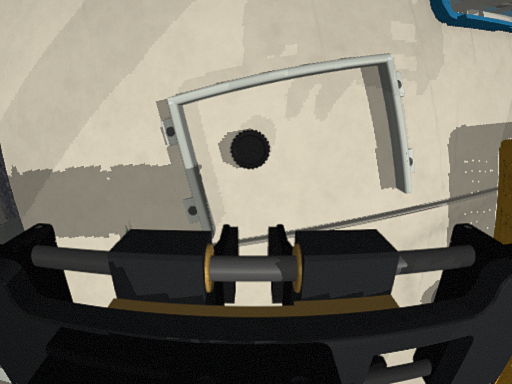

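Cap c is flat inside the fence at (250,148). Next is the middle cap.

Emit:
{"name": "drive_tool", "arguments": {"rows": "-0.196 0.059 0 0 0 -0.077; -0.196 0.059 0 0 0 -0.077; -0.196 0.059 0 0 0 -0.077; -0.196 0.059 0 0 0 -0.077; -0.196 0.059 0 0 0 -0.077; -0.196 0.059 0 0 0 -0.077; -0.196 0.059 0 0 0 -0.077"}}

```text
clock: 8.0
ee_pos: [0.5218, -0.0561, 0.0965]
ee_rot: [[0.094, 0.996, -0.0], [0.996, -0.094, 0.001], [0.001, -0.0, -1.0]]
ft_force: [0.8, -0.5, 0.6]
width: 0.197
gripper_force: 0.0
```

```bash
python3 - <<'E'
from h import *
to(.5237,-.0582,.0065,84.3)
c=cam('wrist','w4.png')
E
```

```text
shift [-0.002   0.0021  0.09  ] turn [-0.    -0.001  0.005]
```

View pics/w4.png

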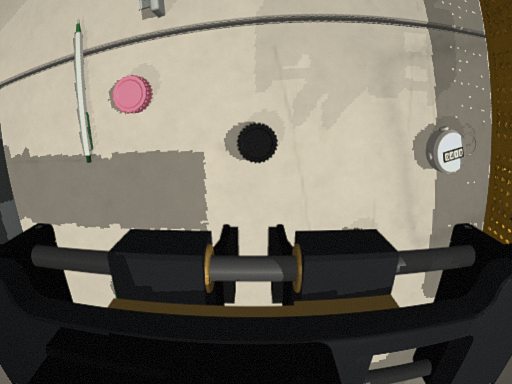

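The middle cap is at (257,142), about 2 mm right of centre, so I'll correct while descending.

Emit:
{"name": "drive_tool", "arguments": {"rows": "-0.001 0.002 0.05 0 0 0; -0.001 0.002 0.08 0 0 0; -0.001 0.002 0.088 0 0 0; -0.001 0.002 0.09 0 0 0; -0.001 0.002 0.09 0 0 0; 0.007 0.002 0.09 0 0 0; 0.015 0.002 0.09 0 0 0; 0.023 0.002 0.09 0 0 0"}}

```text
clock: 9.05
ee_pos: [0.5264, -0.0347, 0.0069]
ee_rot: [[0.097, 0.995, 0.001], [0.995, -0.097, 0.0], [0.0, 0.001, -1.0]]
ft_force: [-0.5, 0.4, 0.4]
width: 0.201
gripper_force: 0.0
```

Emit:
{"name": "drive_tool", "arguments": {"rows": "0.008 0 0 0 0 0; 0.019 0 0 0 0 0; 0.032 0 0 0 0 0; 0.045 0 0 0 0 0; 0.058 0 0 0 0 0; 0.071 0 0 0 0 0; 0.084 0 0 0 0 0; 0.097 0 0 0 0 0"}}

```text
clock: 10.05
ee_pos: [0.5358, 0.0618, 0.0065]
ee_rot: [[0.098, 0.995, 0.0], [0.995, -0.098, -0.0], [-0.0, 0.0, -1.0]]
ft_force: [-1.0, -0.2, 0.8]
width: 0.201
gripper_force: 0.1
```

Emit:
{"name": "drive_tool", "arguments": {"rows": "0.013 0 0 0 0 0; 0.026 0 0 0 0 0; 0.039 0 0 0 0 0; 0.052 0 0 0 0 0; 0.065 0 0 0 0 0; 0.076 0 0 0 0 0; 0.084 0 0 0 0 0; 0.09 0 0 0 0 0"}}

```text
clock: 11.05
ee_pos: [0.5445, 0.1508, 0.0065]
ee_rot: [[0.098, 0.995, -0.0], [0.995, -0.098, -0.0], [-0.0, -0.0, -1.0]]
ft_force: [0.7, -0.3, 0.7]
width: 0.202
gripper_force: 0.2
```

```bash
python3 - <<'E'
from h import *
to(.545,.165,.0065,84.3)
E
```

```text
shift [ 0.0142 -0.0009  0.    ] turn [-0.     0.     0.002]
```

Emit:
{"name": "drive_tool", "arguments": {"rows": "0.005 0 0 0 0 0; 0.008 0 0 0 0 0; 0.008 0 0 0 0 0; 0 0 0 0 0 0; -0.01 0 -0.005 0 0 0; -0.015 0 -0.03 0 0 0; -0.015 0 -0.08 0 0 0; -0.015 0 -0.09 0 0 0"}}

```text
clock: 12.05
ee_pos: [0.5451, 0.1351, 0.1]
ee_rot: [[0.099, 0.995, 0.006], [0.995, -0.099, 0.001], [0.002, 0.006, -1.0]]
ft_force: [0.3, 0.1, -0.0]
width: 0.203
gripper_force: 0.0
```

```bash
python3 - <<'E'
from h import *
a=np.radians(94.5);s=np.array([.6157,-.1142])-.05*np.array([np.cos(a),np.sin(a)]);print(s)
to(*s,.0965,94.5)
E
```

```text
[ 0.61962295 -0.16404587]
shift [-0.2903  0.1038  0.0036] turn [ 0.006 -0.001 -0.178]
```

Emit:
{"name": "drive_tool", "arguments": {"rows": "-0.29 0.104 0 0 0 -0.178; -0.29 0.104 0 0 0 -0.178; -0.29 0.104 0 0 0 -0.178; -0.29 0.104 0 0 0 -0.178; -0.29 0.104 0 0 0 -0.178; -0.29 0.104 0 0 0 -0.178; -0.29 0.104 0 0 0 -0.178; -0.29 0.104 0 0 0 -0.178"}}

```text
clock: 13.05
ee_pos: [0.6178, -0.1611, 0.0964]
ee_rot: [[-0.083, 0.997, -0.001], [0.997, 0.083, 0.001], [0.001, -0.001, -1.0]]
ft_force: [0.4, 0.6, 0.4]
width: 0.202
gripper_force: 0.0
```

Emit:
{"name": "drive_tool", "arguments": {"rows": "0 0 0 0 0 0; 0 0 0 0 0 0"}}

```text
clock: 13.3
ee_pos: [0.6182, -0.1623, 0.0967]
ee_rot: [[-0.081, 0.997, 0.0], [0.997, 0.081, 0.0], [0.0, 0.0, -1.0]]
ft_force: [0.1, -0.3, 0.4]
width: 0.201
gripper_force: 0.0
```

```bash
python3 - <<'E'
from h import *
to(.6196,-.1640,.0065,94.5)
c=cam('wrist','w5.png')
E
```

```text
shift [-0.0018  0.0013  0.0902] turn [ 0.    -0.     0.003]
```

View pics/w5.png

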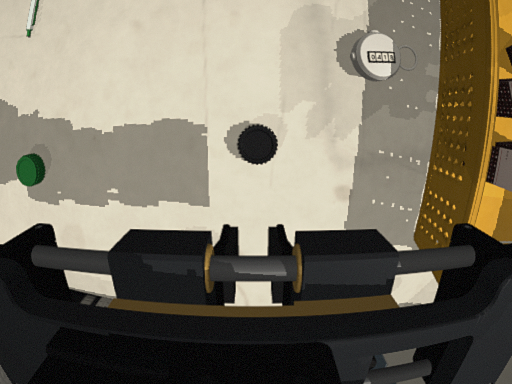

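The last cap is at (257,143), about 2 mm right of centre, and the path is clear. The tally counter at (375,56) is well to the side.

Emit:
{"name": "drive_tool", "arguments": {"rows": "-0.001 0.002 0.05 0 0 0; -0.001 0.002 0.08 0 0 0; -0.001 0.002 0.088 0 0 0; -0.001 0.002 0.09 0 0 0; -0.001 0.002 0.09 0 0 0; 0.007 0.002 0.09 0 0 0; 0.015 0.002 0.09 0 0 0; 0.023 0.002 0.09 0 0 0"}}

```text
clock: 14.35
ee_pos: [0.6184, -0.1391, 0.007]
ee_rot: [[-0.081, 0.997, 0.001], [0.997, 0.081, 0.0], [0.0, 0.001, -1.0]]
ft_force: [-1.3, -0.1, -0.6]
width: 0.196
gripper_force: 0.0
```

Emit:
{"name": "drive_tool", "arguments": {"rows": "0.008 0 0 0 0 0; 0.019 0 0 0 0 0; 0.032 0 0 0 0 0; 0.045 0 0 0 0 0; 0.058 0 0 0 0 0; 0.071 0 0 0 0 0; 0.084 0 0 0 0 0; 0.097 0 0 0 0 0"}}

```text
clock: 15.35
ee_pos: [0.6105, -0.0426, 0.0066]
ee_rot: [[-0.08, 0.997, 0.0], [0.997, 0.08, -0.0], [-0.0, 0.0, -1.0]]
ft_force: [0.1, -0.3, -0.5]
width: 0.199
gripper_force: 0.2
```

Emit:
{"name": "drive_tool", "arguments": {"rows": "0.013 0 0 0 0 0; 0.026 0 0 0 0 0; 0.039 0 0 0 0 0; 0.052 0 0 0 0 0; 0.065 0 0 0 0 0; 0.078 0 0 0 0 0; 0.091 0 0 0 0 0; 0.104 0 0 0 0 0"}}

```text
clock: 16.35
ee_pos: [0.6021, 0.061, 0.0065]
ee_rot: [[-0.08, 0.997, 0.0], [0.997, 0.08, -0.0], [-0.0, -0.0, -1.0]]
ft_force: [0.6, -1.2, 0.7]
width: 0.195
gripper_force: 0.2
```

```bash
python3 - <<'E'
from h import *
to(.592,.158,.0065,94.5)
cam('wrist','w6.png')
E
```

```text
shift [ 0.0975 -0.0024  0.    ] turn [-0.     0.     0.001]
```

View pics/w6.png

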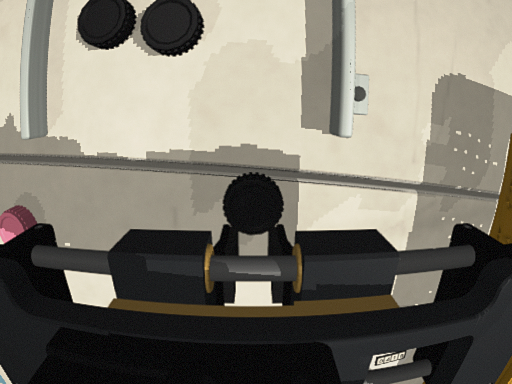

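The third cap is still cradled at (253,203). The other two lie inside at (107,22) and (172,25), clear of the path. I'll finish the push.

Emit:
{"name": "drive_tool", "arguments": {"rows": "0.013 0 0 0 0 0; 0.026 0 0 0 0 0; 0.039 0 0 0 0 0; 0.052 0 0 0 0 0; 0.065 0 0 0 0 0; 0.077 0 0 0 0 0; 0.087 0 0 0 0 0; 0.093 0 0 0 0 0"}}

```text
clock: 17.4
ee_pos: [0.5947, 0.1537, 0.0066]
ee_rot: [[-0.08, 0.997, 0.0], [0.997, 0.08, 0.0], [0.0, 0.0, -1.0]]
ft_force: [-0.5, -0.1, -0.0]
width: 0.197
gripper_force: 0.1
```

Emit:
{"name": "drive_tool", "arguments": {"rows": "0.003 0 0 0 0 0; 0.003 0 0 0 0 0; -0.006 0 0 0 0 0; -0.015 0 -0.005 0 0 0; -0.02 0 -0.03 0 0 0; -0.02 0 -0.08 0 0 0; -0.04 0 -0.12 0 0 0; -0.08 0 -0.14 0 0 0"}}

```text
clock: 18.4
ee_pos: [0.6023, 0.0738, 0.1498]
ee_rot: [[-0.083, 0.997, 0.005], [0.997, 0.083, 0.002], [0.001, 0.005, -1.0]]
ft_force: [0.7, -0.5, -0.4]
width: 0.197
gripper_force: 0.0
```

Emit:
{"name": "drive_tool", "arguments": {"rows": "-0.05 0 -0.01 0 0 0; -0.1 0 -0.02 0 0 0; -0.16 0 -0.02 0 0 0; -0.22 0 -0.02 0 0 0; -0.24 0 -0.02 0 0 0; -0.24 0 -0.02 0 0 0"}}

```text
clock: 19.15
ee_pos: [0.6198, -0.1683, 0.1665]
ee_rot: [[-0.076, 0.997, -0.0], [0.997, 0.076, -0.0], [-0.0, -0.0, -1.0]]
ft_force: [0.4, 1.5, -0.3]
width: 0.195
gripper_force: 0.0
```

```bash
python3 - <<'E'
from h import *
c=cam('top');F=c['frame'];print(robot.get_obs()['clock'])
cv2.imwrite('pics/top_end.png',cv2.resize(F[120:270,130:330],(800,600),interpolation=cv2.INTER_CUBIC)[:,:,::-1])
E
```

```text
19.2
```

View pics/top_end.png

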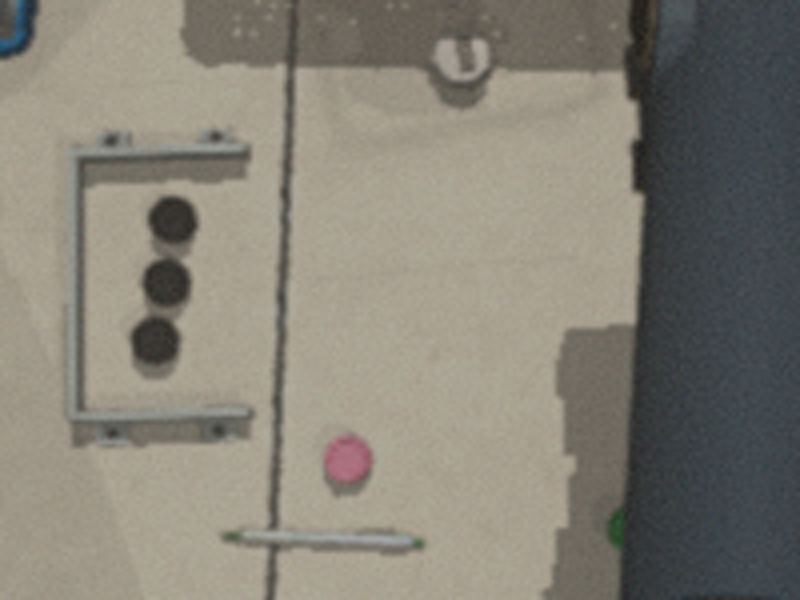

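All three caps lie flat and wholly inside the fence, at (173,220), (166,283) and (156,341). The pink cap, pen and tally counter haven't moved.

```bash
python3 -c "
from cell import robot
print(robot.sign_off())"
```

```text
the job is handed in; nothing more can be done
None
```

The three black caps were pushed into the fence and lie flat and wholly inside it; nothing else was touched, and the job was handed in at about 19 s.

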